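# Close a staggered ferrite course and clamp it up

### The arm

A 6-joint arm with a two-finger parallel gripper is mounted at the origin on the work surface. World frame = base frame: x ahead of the robot, y to its left, z up, the work surface at z = 0. Lengths are in m, angles in rad, forces in N, time in s.
With the tool pointing down it reaches from about 0.35 to 0.85 m from the base axis. Payload 8.1 kg.
Tool frame: the origin (TCP) lies on the front face of the gripper's body, between the roots of the fingers; the fingertips stand 84 mm ahead of it and the grasp point (between the pads) lies 65 mm ahead of it; z points along the fingers, y is the direction in which the jaws open and shut (so a half turn about z gives the same grasp; the last joint's range is limited). The gripper opens to 93 mm and grips with 3 to 60 N. Pads are 15 mm wide; open, the fingers measure 128 mm over their backs; the gripper's body (75 mm by 188 mm) begins 65 mm behind the grasp point.
Start: joints at [-1.227, 0.13, 1.488, -0, 1.523, -0.085], TCP at [0.249, -0.546, 0.303] pointing down, gripper open.
Joint ranges: [-2.96, 2.96], [-0.89, 2.26], [0.02, 2.5], [-1.34, 4.48], [0, 2.73], [-2.66, 2.66]. Speed limits (rad/s): [2.39, 2.39, 2.79, 3.14, 3.14, 3.14].

### API

Orientations are given as a 3x3 rotation matrix whose columns are the frame's x, y, z axes.
In Python, from rig import state, get_image, finish_job gives the robot as it stands.
- The arm moves only by the shell command python3 -m pendant 'ROWS' [FORCE]. ROWS is text: rows parted by semicolons, each of 7 numbers parted by spaces: the shift along the world's x, y, z each as a share of 30 mm, from -1 to 1, then the turn, a rotation vector about the world's x, y, z each as a share of 4 degrees, from -1 to 1, then the opening, from 0 (shut) to 1 (fully open). In form: tx ty tz rx ry rz hand; .... A call has 1 to 10 rows; each row shifts and turns the commanded pose from where the row before left it; what a row does not reach is not made up. A row lasts 1/12 s, in which the tool goes at most 41.7 mm and 7.16 degrees, less where a joint would pass 70% of its speed; a pose out of reach is approached as far as the arm can. A call with a number of a shift or a turn outside -1 to 1 is refused whole. A call with a gripper value outside its range is refused whole. The fingers move at their own pace and stop on an object; FORCE is the grip in N (left out, the last holds). Time passes only in rows, so rows that do not move let the fingers close. It gives the time, the measured TCP pose, the force and the opening at its end, in the units of the state.
- state(): the state, without advancing time (a new reading comes with each control period).
- get_image(name): name is "scene" or "top" or "wrist"; returns a dict with "img" (420x560x3 uint8, blue, green, red), "K" (3x3 intrinsics, pixels), "rvec" (rotation vector, rad) and "tvec" (3), from world to camera coordinates, as OpenCV has them. Camera axes: x right, y down, z forward; pixel columns grow to the right and rows downward; lengths in m; the calibration is good to about 2 mm. A picture is of the moment at which its call begins. There is no depth.
- finish_job(): hands the job in, once; it reports no verdict.
The state is a dict: "t": time; "joint_pos": joint angles; "qvel": joint speeds; "joint_efforts": joint torques, N m; "ee_pos": TCP position; "tcp_rot": TCP orientation; "wrist_force": force on the tool from outside, world axes, zero at the start; "moment": the same for the moment, N m; "finger_gap": opening from 0.0 (shut) to 1.0 (fully open).
Only numpy, scipy, OpenCV 4.12 (cv2) and the standard library are available. Lean on these libraries where they do the work, as an engineer would, in place of code of your own. Each camera call takes 0.05 s, during which the arm holds its last target. There are 200 camera calls.

### The job

Finish the second course of the ferrite core in the jig: lay the whole bar from the sloping rack next to the half already there, so that it bridges the joint below, then close the course with the half bar, both flush with the bars underneath and set down gently, never dropped. Then press the clamp lever's tread fully down to its stop so that its roller closes the joints, and let it spring back; leave the slim bar in the rack and the other things on the bench where they are.

Things in the scene. Friction and masses are not known exactly. Their poses are not given: they have to be found in the camera images.
- jig: Core-stacking jig fixed to the bench: white base plate 330 x 104 x 20 mm with charcoal ferrite bars. Origin on the bench top, under the joint of the first course; x runs along the courses towards the clamp lever, y across, z up (heights are above the bench). Side rails rise to z = 32 mm (screw heads 36). A half bar is already glued in the second course, x -93 to -46.5 mm, against an end stop.
- bed (a point): Middle of the top of the first course, on its joint (an epoxy line): jig frame (0, 0, 48 mm), jig's axes. First course, fixed: two whole bars end to end, x -93 to +93, y -15 to +15, z 20 to 48 mm.
- whole_place (a point): Where the whole bar's centre belongs, bridging the joint beside the glued half: jig frame (0, 0, 62 mm), jig's axes; bar lengthwise along x, from -46.5 to +46.5 mm. A joint left open by a few mm on laying is closed by the lever.
- half_place (a point): Where the closing half bar's centre belongs: jig frame (69.75, 0, 62 mm), jig's axes; bar along x from 46.5 to 93 mm. At rest the lever's roller stands at about x = 107 mm, so there is about 14 mm to spare. Two pivot cheeks 8 mm thick stand at x = 104 to 124, y = +-23 to +-31, up to z = 104 mm.
- lever (a joint): Clamp lever, a spring-returned bell crank on a level pivot across the jig (jig frame x = 114, z = 96 mm). 0 = released, held there by its spring; 0.42 rad = tread fully down at its stop, roller within about 0.5 mm of the ideal end of the course. Its spring needs about 4 N on the tread at first, 9 N at the stop, plus a few N to slide bars.
- tread (a point): Middle of the top of the lever's ribbed black rubber tread (70 x 60 mm), where to press; moves with the lever. At rest about 69 mm beyond the pivot, 119 mm above the bench, tread rising outward at 0.2 rad; at the stop about 31 mm lower and 4 mm farther out, sloping down outward. A straight push down with the shut fingers works.
- rack: White sloping rack fixed to the bench, 250 mm wide (y). Its slope rises at 35 degrees along the rack's +x (away from the robot) from a lip standing 16 mm proud. Origin: centre of its underside; foot of the slope at x = -55, z = 30 mm. The slope is 92 mm long. Three dark bars lie lengthwise up the slope, lower ends on the lip, about 80 mm apart, in any order.
- whole_mid (a point): Centre of the whole ferrite bar, charcoal grey, 93 mm long (x) x 30 mm wide (y) x 28 mm high (z), about 0.38 kg. x runs along its length (up the slope at the start), z off the slope at the start.
- half_mid (a point): Centre of the loose half bar, charcoal grey, 46.5 mm long (x) x 30 mm wide (y) x 28 mm high (z), about 0.19 kg. x runs along its length (up the slope at the start), z off the slope at the start.
- slim_mid (a point): Centre of the slim ferrite bar, 93 x 30 x only 14 mm high: not for this core, stays in the rack.
- rim: Flanged aluminium wheel rim standing on the bench, 112 mm in diameter, 43 mm high, open in the middle; origin at the centre of its underside. Bystander.
- hexkey_mid (a point): Black L-shaped hex key, 100 mm long arm and 34 mm short arm, 6 mm thick, lying on the bench; the point is the middle of the long arm. Bystander.
Mind the look-alikes: they are no part of the job. Leave any white look-alike of the part that bears half_mid alone. What is shaped like the part that bears whole_mid but blue is not meant.

How it is judged:
On the way, in this order (a step that is already met when the one before it is completed fails the run):
1. the whole bar lies on the first course, bridging its joint, let go (x of whole_mid in the frame of jig between -0.003 and 0.01 m and y of whole_mid in the frame of jig between -0.004 and 0.004 m and z of whole_mid in the frame of jig between 0.059 and 0.0645 m and contact force between whole and the fingers below 0.3 N), for 0.2 s.
2. the half bar closes the course beside it, let go (x of half_mid in the frame of jig between 0.067 and 0.084 m and y of half_mid in the frame of jig between -0.004 and 0.004 m and z of half_mid in the frame of jig between 0.059 and 0.0645 m and contact force between half and the fingers below 0.3 N), for 0.2 s.
3. the tread is pressed fully down (value of joint lever above 0.39 rad), for 0.1 s.
At the end, for the whole second after the job is handed in: Whole bar level on the first course, bridging its joint, against the glued half, and half bar next to it: each within 2.5 mm lengthwise, 4 mm sideways, turned under about 3 degrees, let go and at rest; the lever has been fully down and is back up (below 0.08 rad) (x of whole_mid in the frame of jig between -0.003 and 0.0025 m and y of whole_mid in the frame of jig between -0.004 and 0.004 m and z of whole_mid in the frame of jig between 0.059 and 0.0645 m and x of half_mid in the frame of jig between 0.0668 and 0.0723 m and y of half_mid in the frame of jig between -0.004 and 0.004 m and z of half_mid in the frame of jig between 0.059 and 0.0645 m and angle between the x axis of each of whole_mid, half_mid and the x axis of jig, either way round below 0.06 rad and angle between the z axis of each of whole_mid, half_mid and the z axis of jig, either way round below 0.06 rad and linear speed of each of whole, half below 0.02 m/s and value of joint lever below 0.08 rad); the robot touches nothing.
It fails at once if the whole bar was dropped (falls free by more than about 10 mm) (contact force between whole and the fingers below 0.1 N and linear speed of whole above 0.45 m/s).
It fails at once if the half bar was dropped (falls free by more than about 10 mm) (contact force between half and the fingers below 0.1 N and linear speed of half above 0.45 m/s).
It fails at once if the slim bar was disturbed (moved more than 25 mm) (distance of slim_mid from where it was at the start of the episode above 0.025 m).
It fails at once if the wheel rim was disturbed (moved more than 30 mm) (distance of rim from where it was at the start of the episode above 0.03 m).
It fails at once if the hex key was disturbed (moved more than 30 mm) (distance of hexkey_mid from where it was at the start of the episode above 0.03 m).
It also fails if it takes over 67 s, if anything falls off the work surface, if the arm or the gripper's body presses on something with over 40 N, if the wrist force passes 120 N, or if a joint passes its speed limit or range.

## Working session

There is one attempt and no reset: what is moved stays moved. The work goes in short steps, Python scripts to look and compute and a shell command to move; the robot and the scene stay as the last step left them, time stands still between calls to the robot, and variables do not carry over. Pictures are saved under pics/ and viewed, about 8 in all and at most 12, crops included, and the job is handed in when it is done.

```bash
mkdir -p pics; cat > h.py <<'E'
import numpy as np, cv2
from rig import state,get_image
def cam(n):
    d=get_image(n); R=cv2.Rodrigues(np.array(d["rvec"],float))[0]; return d["img"],np.array(d["K"]),R,np.array(d["tvec"],float).ravel()
def pix2w(c,u,v,z):
    _,K,R,t=c; r=R.T@np.linalg.inv(K)@np.array([u,v,1.]); o=-R.T@t; return o+r*(z-o[2])/r[2]
def w2pix(c,P):
    _,K,R,t=c; p=(np.atleast_2d(P)@R.T+t)@K.T; return p[:,:2]/p[:,2:]
E
python3 - <<'E'
from h import *
import pickle
s=state(); print(s)
a=cam("scene"); b=cam("top"); pickle.dump((a,b),open("c0.pkl","wb"))
for n,c in(("scene",a),("top",b)):
    cv2.imwrite(f"pics/{n}0.png",cv2.resize(c[0],(800,600),interpolation=cv2.INTER_CUBIC)); print(n,-c[2].T@c[3])
    print(c[2],c[1])
E
```

```text
{'t': 0.0, 'joint_pos': array([-1.22739555e+00,  1.31139931e-01,  1.48925982e+00, -1.62934172e-05,
        1.52299112e+00, -8.53499112e-02]), 'qvel': array([-2.50576249e-04, -4.01120581e-04, -4.52138652e-04,  1.23064472e-04,
        8.56061008e-05,  3.23214282e-04]), 'joint_efforts': array([ 9.51774382e-04, -5.59822297e+01, -4.91769826e+01,  7.70053128e-02,
        3.51730711e-02, -1.61783637e-04]), 'ee_pos': array([ 0.24934643, -0.54528634,  0.30171068]), 'tcp_rot': array([[ 9.09485556e-01,  4.15735057e-01, -6.20768965e-04],
       [ 4.15735498e-01, -9.09484001e-01,  1.68774991e-03],
       [ 1.37077363e-04, -1.79305986e-03, -9.99998383e-01]]), 'wrist_force': array([ 0.96098473,  0.204341  , -0.19983695]), 'moment': array([-0.0198024 , -0.00864854, -0.02427856]), 'finger_gap': 0.9968704248531098}
scene [ 1.25856612 -0.20105049  0.85238163]
[[ 0.33627054  0.94173804 -0.00718297]
 [ 0.67107597 -0.2449613  -0.69975067]
 [-0.66074137  0.23048521 -0.71435104]] [[435.99783917   0.         268.2370008 ]
 [  0.         435.99783917 202.15036517]
 [  0.           0.           1.        ]]
top [0.43900423 0.04263348 1.14770533]
[[ 0.00533905 -0.99981566  0.01844288]
 [-0.98866375 -0.00804516 -0.14993088]
 [ 0.15005162 -0.01743332 -0.98852445]] [[530.13936278   0.         278.2796395 ]
 [  0.         530.13936278 203.90024068]
 [  0.           0.           1.        ]]
```

View pics/top0.png

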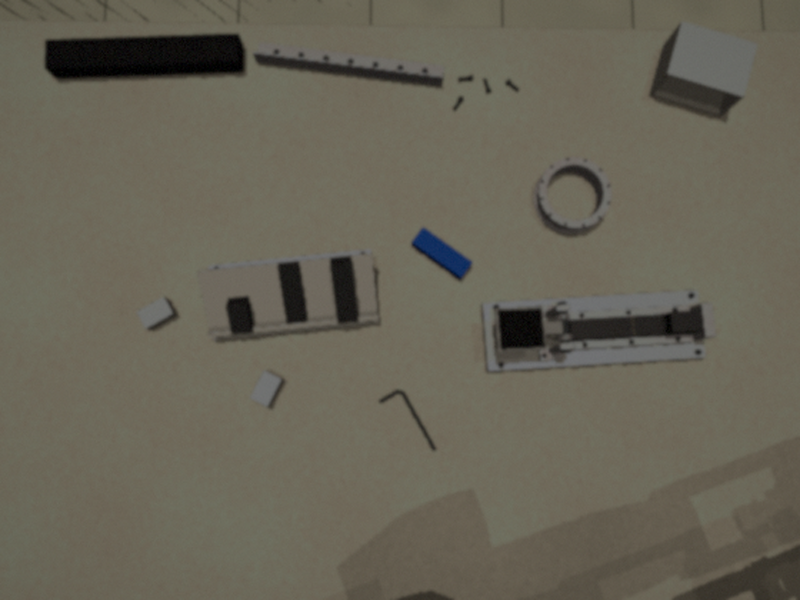

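View pics/scene0.png

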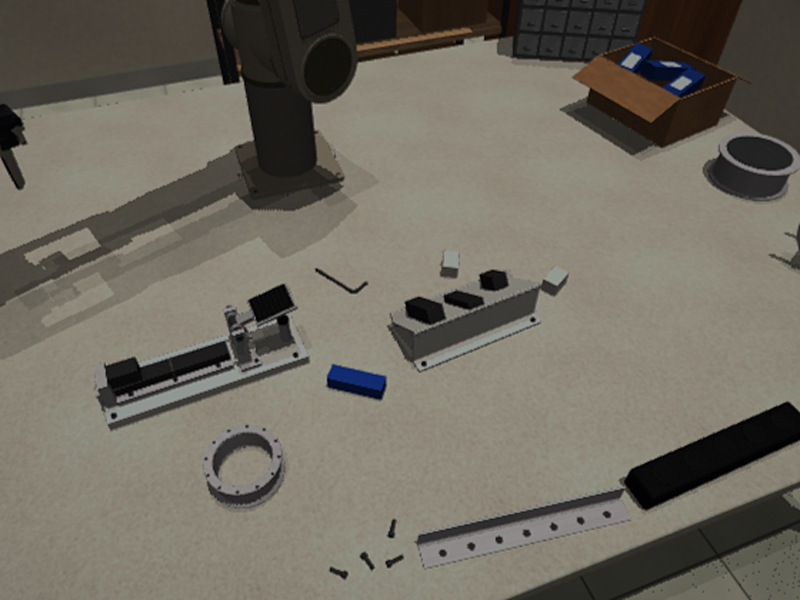

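The top view shows three dark bars in the rack: the short half at (240,314), a bar at (291,291) and a bar at (344,289). In the scene view the (344,289) bar looks thick and the (291,291) bar thin. The look-alikes are the white halves at (156,312) and (266,388) and the blue bar at (441,253). The jig is at about (600,330), with its lever towards image left (+y). Next is one close crop to check the choice and pick corners.

```bash
python3 - <<'E'
import pickle,cv2,numpy as np
a,b=pickle.load(open("c0.pkl","rb"))
def cr(im,x0,y0,x1,y1,f): return cv2.resize(cv2.convertScaleAbs(im[y0:y1,x0:x1],alpha=2.2),None,fx=f,fy=f,interpolation=cv2.INTER_CUBIC)
J=cr(b[0],335,195,505,265,4.5); R=cr(b[0],135,170,275,245,3); S=cr(a[0],265,180,385,265,3)
out=np.zeros((600,800,3),np.uint8); out[:J.shape[0],:J.shape[1]]=J; out[320:320+R.shape[0],:R.shape[1]]=R; out[320:320+S.shape[0],425:425+S.shape[1]]=S
cv2.imwrite("pics/c1.png",out)
E
```

```text
(no output)
```

View pics/c1.png

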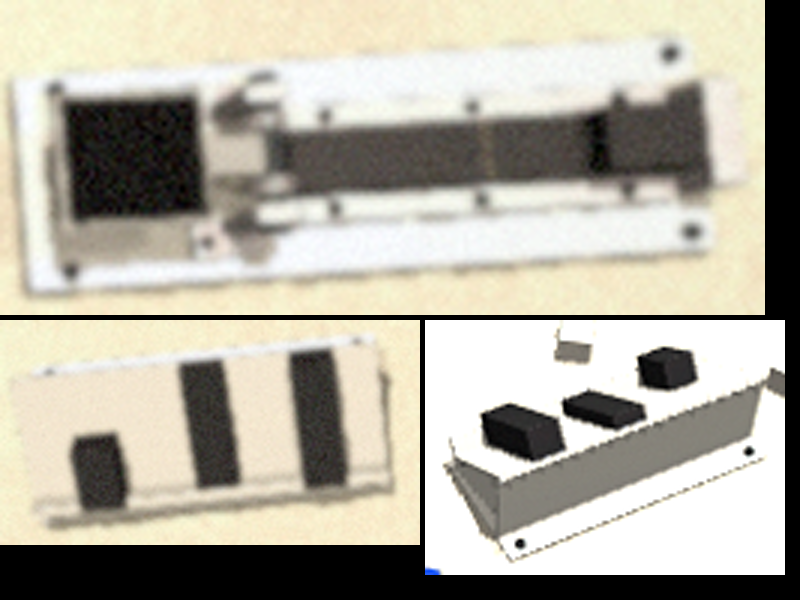

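Confirmed: the thick right bar is the whole one, the middle is slim, and the short left one is the half. The joint is at crop (487,150). Now I fit the rack and jig poses.

```bash
cat > fit.py <<'E'
from h import *
import pickle
from scipy.optimize import least_squares
a,b=pickle.load(open("c0.pkl","rb"))
th=np.radians(35); U=np.array([np.cos(th),0,np.sin(th)]); N=np.array([-np.sin(th),0,np.cos(th)]); F=np.array([-.055,0,.03])
def Rz(w): return cv2.Rodrigues(np.array([0,0,w],float))[0]
def jigp(j,p): return np.array([j[0],j[1],0])+np.atleast_2d(p)@Rz(j[2]).T
if __name__=="__main__":
    R=lambda L:np.array([[135+x/3,170+(y-320)/3] for x,y in L]); J=lambda L:np.array([[335+x/4.5,195+y/4.5] for x,y in L])
    def bar(p,y,L): 
        q=[F+s*L*U+n*N+np.array([0,y+d,0]) for s,n,d in((0,.028,-.015),(0,.028,.015),(1,0,-.015),(1,0,.015))]
        return jigp(p,q)
    pw=R([(346,485),(306,487),(331,350),(290,352)]); ph=R([(126,507),(84,510),(116,434),(72,438)])
    f=lambda p:np.r_[(w2pix(b,bar(p,p[3],.093))-pw).ravel(),(w2pix(b,bar(p,p[4],.0465))-ph).ravel()]
    r=least_squares(f,[.45,.15,0,-.08,.08]); p=r.x; print("rack",p,np.abs(r.fun).max())
    mid={}
    for n,y,L in(("whole",p[3],.093),("half",p[4],.0465)):
        mid[n]=jigp(p,F+L/2*U+.014*N+[0,y,0])[0]; print(n,mid[n])
    # jig: course edges z=.048, joint, base corners z=.02
    q=J([(487,118),(487,183),(12,80),(30,293),(714,248)]); q[0]=J([(486,121)]); q[1]=J([(489,184)])
    P=np.array([[0,.0-.015,.048],[0,.015,.048]])
    # base plate corners ambiguous in x, so y only through direction
    def g(p):
        e=w2pix(b,jigp(p,P))-q[:2][::-1] if False else w2pix(b,jigp(p,[[0,-.015,.048],[0,.015,.048]]))-q[:2]
        l=w2pix(b,jigp(p,[[-.035,-.015,.048],[.085,-.015,.048],[-.035,.015,.048],[.085,.015,.048]]))
        m=J([(585,118),(290,132),(585,180),(295,192)])
        return np.r_[e.ravel(),(l-m)[:,1]]
    r=least_squares(g,[.4,-.25,np.pi/2]); print("jig",r.x,r.fun.round(1)); 
    print("whole_place",jigp(r.x,[0,0,.062]),"half_place",jigp(r.x,[.06975,0,.062]),"tread",jigp(r.x,[.183,0,.119]))
    pickle.dump((p,r.x,mid),open("fit.pkl","wb"))
E
python3 fit.py
```

```text
rack [ 0.43863031  1.74911361  0.1151796  -1.65709447 -1.50318766] 1.3251548400718036
whole [0.60429781 0.10013261 0.06813943]
half [0.56769096 0.25083087 0.05480378]
jig [ 0.55570784 -0.32297845  1.62760207] [-0.4 -0.1  0.4  0.2 -0.2 -0.5  0.2  0.4]
whole_place [[ 0.55570784 -0.32297845  0.062     ]] half_place [[ 0.55174777 -0.25334095  0.062     ]] tread [[ 0.54531798 -0.14027363  0.119     ]]
```

```bash
cat >> h.py <<'E'
def goal(p,R,show=True):
    s=state(); d=(np.array(p)-s["ee_pos"])/.030
    rv=np.degrees(cv2.Rodrigues(np.ascontiguousarray(np.array(R)@s["tcp_rot"].T))[0].ravel())/4
    n=int(np.ceil(max(np.abs(np.r_[d,rv]).max(),1e-3))); print("t",round(s["t"],2),"total",d.round(2),rv.round(2),"n",n,"per",(d/n).round(3),(rv/n).round(3),"F",s["wrist_force"].round(1),"gap",round(s["finger_gap"],3))
    return d,rv
def barR(yaw,tilt,half=0):
    # tool rot for a bar of given yaw lying on slope 'tilt'; tool y = -bar y, tool z=-bar normal
    from fit import Rz
    N=Rz(yaw)@np.array([-np.sin(tilt),0,np.cos(tilt)]); Y=-(Rz(yaw)@np.array([0,1.,0]))
    return np.c_[np.cross(Y,-N),Y,-N]
E
python3 - <<'E'
from h import *; from fit import *
p,j,m=pickle.load(open("fit.pkl","rb"))
Rg=barR(p[2],th); print(Rg.round(2)); goal(m["whole"]+.185*-Rg[:,2],Rg)
E
```

```text
[[ 0.81  0.11  0.57]
 [ 0.09 -0.99  0.07]
 [ 0.57 -0.   -0.82]]
t 0.1 total [ 8.32 21.11 -2.74] [ 2.34 -8.47 -4.36] n 22 per [ 0.378  0.959 -0.124] [ 0.106 -0.385 -0.198] F [-1.   0.1 -0.3] gap 0.998
```

```bash
python3 -m pendant '0.9 0.95 0.2 0 0 0 0.6; 0.9 0.95 0.2 0 0 0 0.6; 0.9 0.95 0.2 0 0 0 0.6; 0.9 0.95 0.2 0 0 0 0.6; 0.9 0.95 0.2 0 0 0 0.6; 0.9 0.95 0.2 0 0 0 0.6; 0.9 0.95 0.2 0 0 0 0.6; 0.9 0.95 0.2 0 0 0 0.6; 0 0 0 0 0 0 0.6; 0 0 0 0 0 0 0.6'
python3 - <<'E'
from h import *; import pickle
c=cam("wrist"); pickle.dump(c,open("wj.pkl","wb")); s=state(); print(s["ee_pos"],-c[2].T@c[3], s["tcp_rot"].T@(-c[2].T@c[3]-s["ee_pos"]))
cv2.imwrite("pics/wj.png",cv2.resize(cv2.convertScaleAbs(c[0],alpha=1.8),(800,600),interpolation=cv2.INTER_CUBIC))
E
```

```text
t: 0.93
ee_pos: [0.4667, -0.316, 0.3507]
tcp_rot: [[0.908, 0.42, -0.0], [0.42, -0.908, -0.0], [-0.0, 0.0, -1.0]]
wrist_force: [0.1, -1.0, -0.1]
finger_gap: 0.6
[ 0.46569888 -0.31718208  0.35032256] [ 0.52863529 -0.28757314  0.43280319] [ 0.06949255 -0.00064513 -0.08252941]
```

View pics/wj.png

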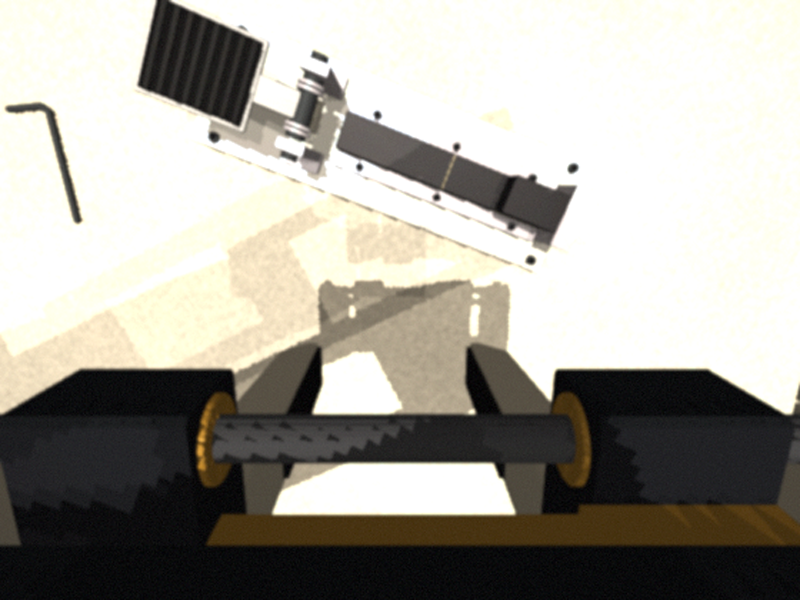

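The wrist view shows the course running from (345,130) to (505,190), the joint line from (458,152) to (444,188), the glued half at (540,203), and the tread at (203,63). I'll combine this with the top view.

```bash
python3 - <<'E'
from h import *; from fit import *
p,j,m=pickle.load(open("fit.pkl","rb")); c=pickle.load(open("wj.pkl","rb"))
k=.7
A=pix2w(c,458*k,152*k,.048);B=pix2w(c,444*k,188*k,.048); print("joint mid wrist",(A+B)/2,"width",np.linalg.norm(A-B))
e=[pix2w(c,x*k,y*k,.048) for x,y in((350,113),(510,176),(337,150),(500,205))]
for i in(0,2): d=e[i]-e[i+1]; print("yaw",np.arctan2(d[1],d[0]))
# predicted reprojection overlay of current jig fit in wrist crop
im=cv2.resize(cv2.convertScaleAbs(c[0],alpha=1.8),None,fx=3,fy=3,interpolation=cv2.INTER_CUBIC)
for jj,col in((j,(0,0,255)),(np.r_[(A+B)[:2]/2,j[2]],(0,255,0))):
  for L in([[-.0465,-.015,.048],[.093,-.015,.048],[.093,.015,.048],[-.0465,.015,.048]],[[-.093,-.015,.076],[-.0465,-.015,.076],[-.0465,.015,.076],[-.093,.015,.076]],[[0,-.015,.048],[0,.015,.048]]):
    cv2.polylines(im,[np.int32(w2pix(c,jigp(jj,L))*3).reshape(-1,1,2)],True,col,1)
cv2.imwrite("pics/ov1.png",im[150:600,600:1300])
E
```

```text
joint mid wrist [ 0.55962474 -0.32499387  0.048     ] width 0.029993015198494583
yaw 1.6495786945921926
yaw 1.691182578476597
```

View pics/ov1.png

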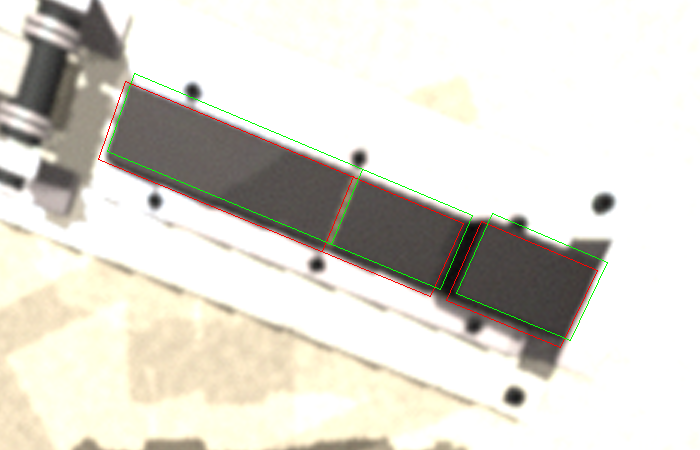

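The red overlay (top-view fit) agrees to within about 1 mm, so jig = (0.5562, -0.3234, 1.6276). Next I go above the whole bar.

```bash
python3 - <<'E'
from h import *; from fit import *
p,j,m=pickle.load(open("fit.pkl","rb")); j=np.array([.5562,-.3234,1.6276]); pickle.dump((p,j,m),open("fit.pkl","wb"))
Rg=barR(p[2],th); goal(m["whole"]+.185*-Rg[:,2],Rg)
E
```

```text
t 0.98 total [ 1.11 13.5  -4.35] [ 2.37 -8.47 -4.38] n 14 per [ 0.079  0.965 -0.311] [ 0.169 -0.605 -0.313] F [-1.  -1.  -0.6] gap 0.6
```

```bash
python3 -m pendant '0 1 0 .17 -.6 -.31 0.6;0 1 0 .17 -.6 -.31 0.6;0 1 0 .17 -.6 -.31 0.6;0 1 0 .17 -.6 -.31 0.6;0.1 1 -.4 .17 -.6 -.31 0.6;0.1 1 -.4 .17 -.6 -.31 0.6;0.1 1 -.4 .17 -.6 -.31 0.6' >/dev/null; python3 -m pendant '0.1 1 -.4 .17 -.6 -.31 0.6;0.1 1 -.4 .17 -.6 -.31 0.6;0.1 1 -.5 .17 -.6 -.31 0.6;0.1 1 -.5 .17 -.6 -.31 0.6;0.1 1 -.5 .17 -.6 -.31 0.6;0.2 1 -.5 .17 -.6 -.31 0.6;.2 .5 -.4 .17 -.6 -.31 0.6;0 0 0 0 0 0 .6;0 0 0 0 0 0 .6'
python3 - <<'E'
from h import *; from fit import *
p,j,m=pickle.load(open("fit.pkl","rb"))
c=cam("wrist"); pickle.dump(c,open("wr.pkl","wb"))
Rg=barR(p[2],th); goal(m["whole"]+.185*-Rg[:,2],Rg)
im=cv2.resize(cv2.convertScaleAbs(c[0],alpha=1.8),(800,600),interpolation=cv2.INTER_CUBIC)
for y,L in((p[3],.093),(p[4],.0465)):
  q=jigp(p,[F+s*L*U+.028*N+np.array([0,y+d,0]) for s,d in((0,-.015),(0,.015),(1,.015),(1,-.015))]); print((w2pix(c,q)/.7).round())
  cv2.polylines(im,[np.int32(w2pix(c,q)/.7).reshape(-1,1,2)],True,(0,0,255),1)
cv2.imwrite("pics/wr.png",im)
E
```

```text
t: 2.32
ee_pos: [0.5003, 0.0868, 0.2168]
tcp_rot: [[0.818, 0.117, 0.563], [0.096, -0.993, 0.067], [0.567, -0.001, -0.824]]
wrist_force: [0.5, -0.0, 0.5]
finger_gap: 0.594
t 2.37 total [-0.08  0.06  0.04] [-0.   -0.08 -0.02] n 1 per [-0.076  0.058  0.044] [-0.005 -0.084 -0.021] F [ 0.3 -0.5 -0. ] gap 0.602
[[417. 382.]
 [366. 382.]
 [364. 223.]
 [420. 224.]]
[[157. 381.]
 [107. 381.]
 [ 94. 306.]
 [147. 306.]]
```

View pics/wr.png

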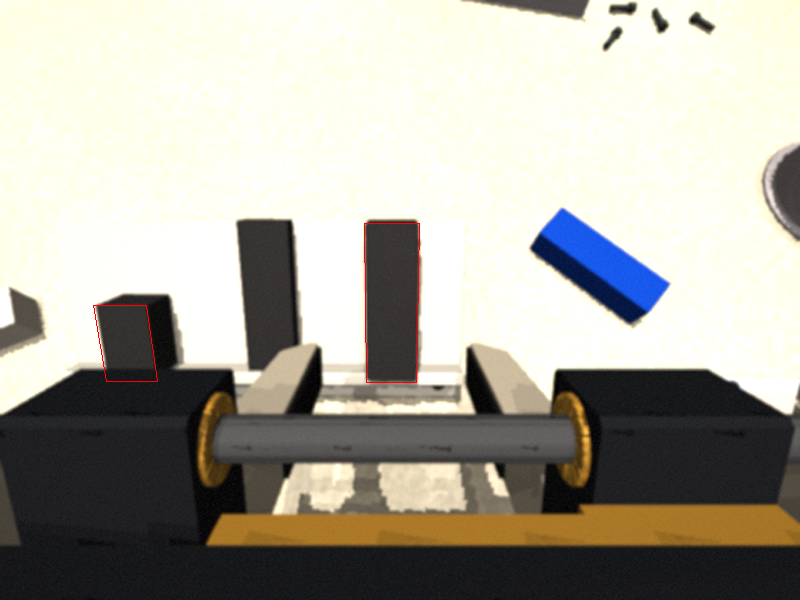

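The fit overlays the whole bar exactly: top face x 364–420, y 223–382. I descend along the slope normal and grip.

```bash
python3 -m pendant '.5 .08 -.74 0 -.08 0 .6;.5 .08 -.74 0 0 0 .6;.5 .07 -.74 0 0 0 .6;.25 .035 -.37 0 0 0 .6;.25 .035 -.37 0 0 0 .6;0 0 0 0 0 0 .6;0 0 0 0 0 0 .6' 30;  python3 -m pendant '0 0 0 0 0 0 0;0 0 0 0 0 0 0;0 0 0 0 0 0 0;0 0 0 0 0 0 0;0 0 0 0 0 0 0;0 0 0 0 0 0 0' 30
python3 - <<'E'
from h import *; from fit import *
p,j,m=pickle.load(open("fit.pkl","rb"))
Rg=barR(p[2],th); goal(m["whole"]+.075*-Rg[:,2],Rg)
E
```

```text
t: 2.95
ee_pos: [0.562, 0.0945, 0.1302]
tcp_rot: [[0.814, 0.114, 0.57], [0.093, -0.993, 0.066], [0.574, -0.001, -0.819]]
wrist_force: [-0.3, 1.6, -0.2]
finger_gap: 0.598
t: 3.45
ee_pos: [0.5619, 0.0962, 0.131]
tcp_rot: [[0.812, 0.117, 0.572], [0.095, -0.993, 0.068], [0.576, -0.001, -0.817]]
wrist_force: [-6.6, -3.3, 8.0]
finger_gap: 0.321
t 3.45 total [-0.01 -0.03 -0.05] [-0.02  0.05 -0.02] n 1 per [-0.011 -0.035 -0.047] [-0.02   0.045 -0.024] F [-6.6 -3.3  8. ] gap 0.321
```

```bash
python3 -m pendant '-.28 -.03 .4 0 0 0 0;-.57 -.066 .82 0 0 0 0;-.57 -.066 .82 0 0 0 0;0 0 .9 0 0 0 0;0 0 .9 0 0 0 0;0 0 .9 0 0 0 0;0 0 0 0 0 0 0;0 0 0 0 0 0 0'
python3 - <<'E'
from h import *; from fit import *
p,j,m=pickle.load(open("fit.pkl","rb"))
Rp=barR(j[2],0); goal(jigp(j,[.003,0,.062+.075+.06])[0],Rp); print(state()["joint_pos"].round(2))
E
```

```text
t: 4.12
ee_pos: [0.5193, 0.0916, 0.2735]
tcp_rot: [[0.811, 0.117, 0.573], [0.095, -0.993, 0.068], [0.577, -0.001, -0.817]]
wrist_force: [-0.4, 0.1, -3.0]
finger_gap: 0.321
t 4.12 total [  1.22 -13.73  -2.55] [-7.43  6.21 20.9 ] n 21 per [ 0.058 -0.654 -0.121] [-0.354  0.296  0.995] F [-0.4  0.1 -3. ] gap 0.321
[ 0.06 -0.54  2.22  0.05  0.85  1.49]
```

```bash
python3 -m pendant '.06 -.65 0 -.354 .296 .995 0;.06 -.65 0 -.354 .296 .995 0;.06 -.65 0 -.354 .296 .995 0;.06 -.65 0 -.354 .296 .995 0;.06 -.65 0 -.354 .296 .995 0;.06 -.65 0 -.354 .296 .995 0;.06 -.65 0 -.354 .296 .995 0;.06 -.65 0 -.354 .296 .995 0;.06 -.65 0 -.354 .296 .995 0;.06 -.65 0 -.354 .296 .995 0' >/dev/null; python3 -m pendant '.06 -.65 0 -.354 .296 .995 0;.06 -.65 0 -.354 .296 .995 0;.06 -.65 0 -.354 .296 .995 0;.06 -.65 0 -.354 .296 .995 0;.06 -.65 0 -.354 .296 .995 0;.06 -.65 0 -.354 .296 .995 0;.06 -.65 0 -.354 .296 .995 0;.06 -.65 0 -.354 .296 .995 0;.06 -.65 0 -.354 .296 .995 0;.06 -.65 0 -.354 .296 .995 0' >/dev/null;python3 -m pendant '.06 -.65 -.2 -.35 .3 .995 0;0 0 -.5 0 0 0 0;0 0 -.5 0 0 0 0;0 0 -.5 0 0 0 0;0 0 -.5 0 0 0 0;0 0 -.35 0 0 0 0;0 0 0 0 0 0 0;0 0 0 0 0 0 0'
python3 - <<'E'
from h import *; from fit import *
p,j,m=pickle.load(open("fit.pkl","rb"))
Rp=barR(j[2],0); goal(jigp(j,[.003,0,.062+.075+.06])[0],Rp); s=state();print(s["joint_pos"].round(2))
c=cam("wrist"); im=cv2.resize(cv2.convertScaleAbs(c[0],alpha=1.8),(800,600),interpolation=cv2.INTER_CUBIC)
B=s["ee_pos"]+s["tcp_rot"]@[0,0,.075]
q=[B+s["tcp_rot"]@np.array([a*.0465,b*.015,-.014]) for a,b in((1,1),(1,-1),(-1,-1),(-1,1))]
for P,col in((np.array(q),(0,0,255)),(jigp(j,[[-.093,-.015,.076],[-.0465,-.015,.076],[-.0465,.015,.076],[-.093,.015,.076]]),(0,255,0)),(jigp(j,[[0,-.015,.048],[.093,-.015,.048],[.093,.015,.048],[0,.015,.048]]),(255,0,0))):
    cv2.polylines(im,[np.int32(w2pix(c,P)/.7).reshape(-1,1,2)],True,col,1)
cv2.imwrite("pics/wp.png",im)
E
```

```text
t: 6.45
ee_pos: [0.5557, -0.3173, 0.1931]
tcp_rot: [[-0.056, 0.998, -0.003], [0.998, 0.056, -0.0], [-0.0, -0.003, -1.0]]
wrist_force: [-0.2, 0.3, -1.8]
finger_gap: 0.321
t 6.45 total [ 0.01 -0.1   0.13] [ 0.   -0.05  0.01] n 1 per [ 0.012 -0.104  0.13 ] [ 0.004 -0.05   0.007] F [-0.2  0.3 -1.8] gap 0.321
[-0.6   0.31  1.48 -0.    1.35 -0.65]
```

View pics/wp.png

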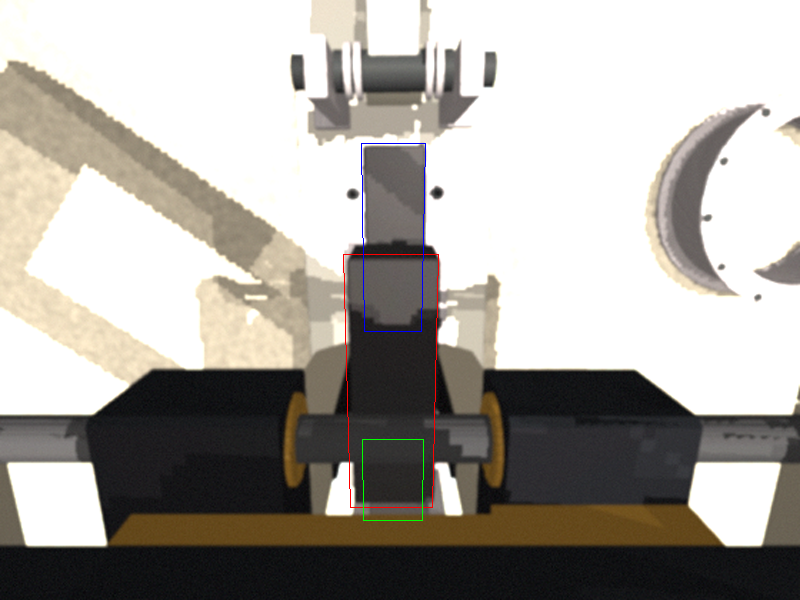

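The wrist view shows the bar held above the jig, its front edge at y≈261 against a predicted 254, with a dark strip in front of it (245–261). It may have pivoted in the pads. I'll check from the side with the scene camera.

```bash
python3 - <<'E'
from h import *; from fit import *
p,j,m=pickle.load(open("fit.pkl","rb")); s=state()
B=s["ee_pos"]+s["tcp_rot"]@[0,0,.075]
box=[B+s["tcp_rot"]@np.array([a*.0465,b*.015,c*.014]) for c in(-1,1) for a,b in((1,1),(1,-1),(-1,-1),(-1,1))]
c=cam("scene"); pickle.dump((c,s),open("sp.pkl","wb")); x0,y0,x1,y1=50,165,220,300; f=4.4
px=w2pix(c,np.array(box)); print(px.round(1).tolist())
raw=cv2.resize(cv2.convertScaleAbs(c[0][y0:y1,x0:x1],alpha=2.5),None,fx=f,fy=f,interpolation=cv2.INTER_CUBIC)
q=np.int32((px-[x0,y0]+.5)*f)
for k in(0,4): cv2.polylines(raw,[q[k:k+4].reshape(-1,1,2)],True,(0,0,255),1)
cv2.imwrite("pics/sp.png",raw)
E
```

```text
[[134.5, 228.2], [132.0, 218.9], [88.9, 231.3], [90.7, 241.2], [137.3, 236.5], [134.8, 227.1], [92.7, 239.5], [94.5, 249.4]]
```

View pics/sp.png

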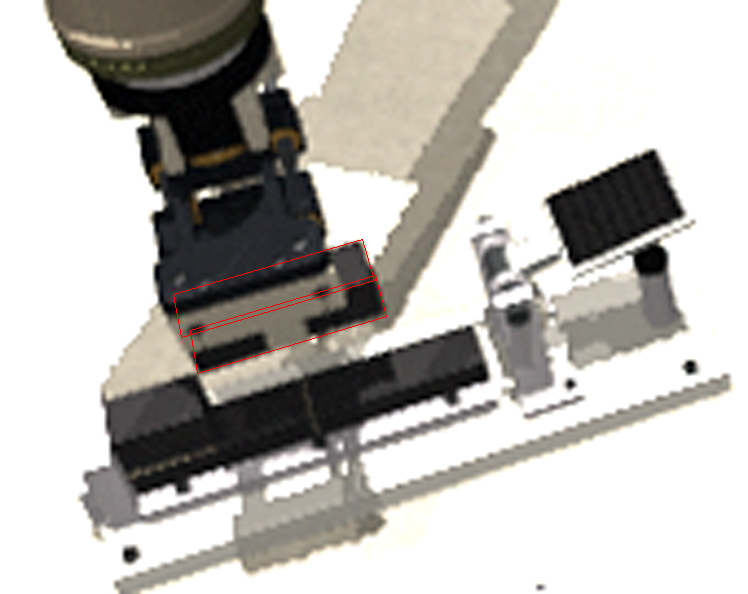

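The bar is level and agrees with the model to about 1–2 mm. I lower it to just above the course, then feel for contact.

```bash
python3 -m pendant '0.01 -.035 -.4 0 0 0 0;0 0 -.5 0 0 0 0;0 0 -.5 0 0 0 0;0 0 -.25 0 0 0 0;0 0 0 0 0 0 0;0 0 0 0 0 0 0'; for i in 1; do python3 -m pendant '0 0 -.05 0 0 0 0;0 0 0 0 0 0 0'; python3 -m pendant '0 0 -.05 0 0 0 0;0 0 0 0 0 0 0';python3 -m pendant '0 0 -.05 0 0 0 0;0 0 0 0 0 0 0'; done
```

```text
t: 7.05
ee_pos: [0.5569, -0.319, 0.146]
tcp_rot: [[-0.056, 0.998, -0.0], [0.998, 0.056, -0.002], [-0.002, -0.001, -1.0]]
wrist_force: [-0.6, 0.4, -2.0]
finger_gap: 0.32
t: 7.22
ee_pos: [0.5576, -0.3195, 0.1458]
tcp_rot: [[-0.056, 0.998, 0.002], [0.998, 0.056, -0.004], [-0.004, 0.001, -1.0]]
wrist_force: [0.2, 0.4, -3.9]
finger_gap: 0.317
t: 7.38
ee_pos: [0.5572, -0.3193, 0.1436]
tcp_rot: [[-0.056, 0.998, 0.001], [0.998, 0.056, -0.003], [-0.003, 0.001, -1.0]]
wrist_force: [0.2, -0.2, -2.4]
finger_gap: 0.318
t: 7.55
ee_pos: [0.557, -0.3191, 0.1416]
tcp_rot: [[-0.056, 0.998, 0.0], [0.998, 0.056, -0.003], [-0.003, -0.0, -1.0]]
wrist_force: [-1.2, 0.7, -3.3]
finger_gap: 0.322
```

```bash
for i in 1; do python3 -m pendant '0 0 -.05 0 0 0 0;0 0 0 0 0 0 0'; python3 -m pendant '0 0 -.05 0 0 0 0;0 0 0 0 0 0 0';python3 -m pendant '0 0 -.03 0 0 0 0;0 0 0 0 0 0 0'; done | grep -E "ee_pos|force"
```

```text
ee_pos: [0.557, -0.3191, 0.14]
wrist_force: [0.6, 0.4, -3.6]
ee_pos: [0.5572, -0.319, 0.1393]
wrist_force: [-2.1, 2.3, 1.7]
ee_pos: [0.5573, -0.3189, 0.1385]
wrist_force: [-2.6, 4.2, 6.3]
```

```bash
python3 -m pendant '0 0 .03 0 0 0 0;0 0 0 0 0 0 .42;0 0 0 0 0 0 .5;0 0 0 0 0 0 .55;0 0 0 0 0 0 .55;0 0 0.3 0 0 0 .55;0 0 .6 0 0 0 .55;0 0 .8 0 0 0 .55;0 0 1 0 0 0 .55;0 0 1 0 0 0 .55'
python3 -m pendant '0 0 .6 0 0 0 .55;0 .5 .3 0 0 0 .55;0 1 0 0 0 0 .55;0 1 0 0 0 0 .55;0 1 0 0 0 0 .55;0 1 0 0 0 0 .55;0 .5 0 0 0 0 .55;0 0 0 0 0 0 .55;0 0 0 0 0 0 .55' >/dev/null
python3 - <<'E'
from h import *; from fit import *
p,j,m=pickle.load(open("fit.pkl","rb"))
Rg=barR(p[2],th); goal(m["half"]+.185*-Rg[:,2],Rg)
c=cam("wrist"); t=cam("top"); pickle.dump((c,t),open("aft.pkl","wb"))
f=5
def ov(c,x0,y0,x1,y1,f,al):
    im=cv2.resize(cv2.convertScaleAbs(c[0][y0:y1,x0:x1],alpha=al),None,fx=f,fy=f,interpolation=cv2.INTER_CUBIC)
    for a,b,col in((-.093,-.0465,(0,255,0)),(-.0465,.0465,(0,0,255))):
        P=jigp(j,[[a,-.015,.076],[b,-.015,.076],[b,.015,.076],[a,.015,.076]])
        cv2.polylines(im,[np.int32((w2pix(c,P)-[x0,y0]+.5)*f).reshape(-1,1,2)],True,col,1)
    return im
T=ov(t,420,200,520,260,5,2.5); W=cv2.resize(ov(c,0,0,560,420,1,2),(400,300))
o=np.zeros((600,800,3),np.uint8); o[:300,:500]=T; o[300:,:400]=W
cv2.imwrite("pics/a1.png",o)
E
```

```text
t: 8.88
ee_pos: [0.5566, -0.3189, 0.2508]
tcp_rot: [[-0.056, 0.998, -0.001], [0.998, 0.056, -0.002], [-0.002, -0.001, -1.0]]
wrist_force: [0.5, -0.0, 0.3]
finger_gap: 0.548
t 9.63 total [-3.15 13.56 -2.34] [  7.4   -6.22 -20.95] n 21 per [-0.15   0.646 -0.112] [ 0.352 -0.296 -0.997] F [ 0.3 -0.4 -0.7] gap 0.549
```

View pics/a1.png

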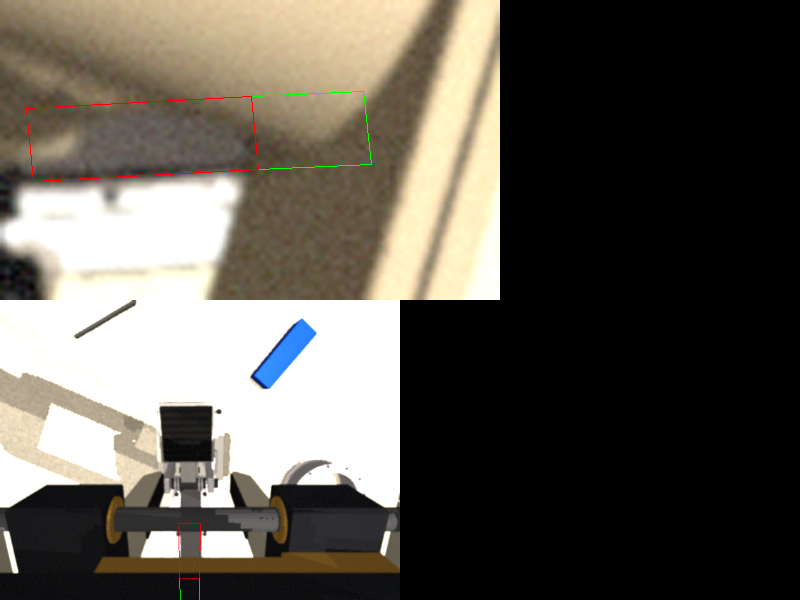

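The view was blocked by the arm. I'll check the placing from over the rack while approaching the half bar.

```bash
python3 -m pendant '-.15 .65 0 .352 -.296 -.997 .6;-.15 .65 0 .352 -.296 -.997 .6;-.15 .65 0 .352 -.296 -.997 .6;-.15 .65 0 .352 -.296 -.997 .6;-.15 .65 0 .352 -.296 -.997 .6;-.15 .65 0 .352 -.296 -.997 .6;-.15 .65 0 .352 -.296 -.997 .6;-.15 .65 0 .352 -.296 -.997 .6;-.15 .65 0 .352 -.296 -.997 .6;-.15 .65 0 .352 -.296 -.997 .6' >/dev/null; python3 -m pendant '-.15 .65 -.1 .352 -.296 -.997 .6;-.15 .65 -.1 .352 -.296 -.997 .6;-.15 .65 -.1 .352 -.296 -.997 .6;-.15 .65 -.1 .352 -.296 -.997 .6;-.15 .65 -.2 .352 -.296 -.997 .6;-.15 .65 -.2 .352 -.296 -.997 .6;-.15 .65 -.2 .352 -.296 -.997 .6;-.15 .65 -.3 .352 -.296 -.997 .6;-.15 .65 -.3 .352 -.296 -.997 .6;-.15 .65 -.3 .352 -.296 -.997 .6' >/dev/null; python3 -m pendant '-.15 .65 -.3 .352 -.296 -.997 .6;0 0 -.15 0 0 0 .6;0 0 0 0 0 0 .6;0 0 0 0 0 0 .6'
python3 - <<'E'
from h import *; from fit import *
p,j,m=pickle.load(open("fit.pkl","rb"))
Rg=barR(p[2],th); goal(m["half"]+.185*-Rg[:,2],Rg); goal(m["half"]+.075*-Rg[:,2],Rg); 
c=cam("wrist"); t=cam("top"); s=cam("scene"); pickle.dump((c,t,s),open("aft.pkl","wb"))
def ov(c,x0,y0,x1,y1,f,al,polys):
    im=cv2.resize(cv2.convertScaleAbs(c[0][y0:y1,x0:x1],alpha=al),None,fx=f,fy=f,interpolation=cv2.INTER_CUBIC)
    for P,col in polys: cv2.polylines(im,[np.int32((w2pix(c,P)-[x0,y0]+.5)*f).reshape(-1,1,2)],True,col,1)
    return im
pj=[(jigp(j,[[a,-.015,.076],[b,-.015,.076],[b,.015,.076],[a,.015,.076]]),col) for a,b,col in((-.093,-.0465,(0,255,0)),(-.0425,.0505,(0,0,255)))]
hb=[(jigp(p,[F+q*.0465*U+.028*N+np.array([0,p[4]+d,0]) for q,d in((0,-.015),(0,.015),(1,.015),(1,-.015))]),(0,0,255))]
T=ov(t,380,205,510,257,6,2.2,pj)[:312,:780]; W=ov(c,0,0,560,420,.68,1.8,hb)[:285]; S=ov(s,60,230,180,300,3.3,2.5,pj)
o=np.zeros((600,800,3),np.uint8); o[:312,:780]=T; o[314:314+W.shape[0],:W.shape[1]]=W; o[314:314+S.shape[0],390:390+S.shape[1]]=S
cv2.imwrite("pics/a2.png",o)
E
```

```text
t: 11.73
ee_pos: [0.4641, 0.234, 0.2081]
tcp_rot: [[0.816, 0.133, 0.562], [0.115, -0.991, 0.069], [0.566, 0.008, -0.824]]
wrist_force: [0.6, 0.7, 0.5]
finger_gap: 0.601
t 11.73 total [-0.06  0.15 -0.06] [ 0.13 -0.12 -0.27] n 1 per [-0.061  0.154 -0.059] [ 0.132 -0.117 -0.266] F [0.6 0.7 0.5] gap 0.601
t 11.73 total [ 2.03  0.4  -3.06] [ 0.13 -0.12 -0.27] n 4 per [ 0.507  0.099 -0.766] [ 0.033 -0.029 -0.066] F [0.6 0.7 0.5] gap 0.601
```

View pics/a2.png

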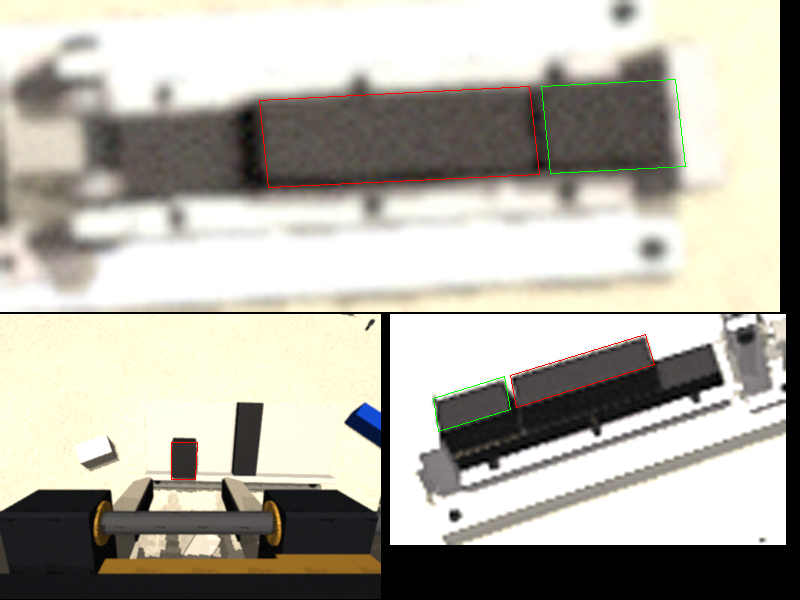

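The whole bar lies at x≈+4 mm, straight (red outline matches in both cameras). The half-bar outline fits too, so I grasp it.

```bash
python3 -m pendant '.5 .1 -.75 .13 -.12 -.27 .6;.5 .1 -.75 0 0 0 .6;.5 .1 -.77 0 0 0 .6;.25 .05 -.38 0 0 0 .6;.26 .05 -.38 0 0 0 .6;0 0 0 0 0 0 .6;0 0 0 0 0 0 .6' 25;  python3 -m pendant '0 0 0 0 0 0 0;0 0 0 0 0 0 0;0 0 0 0 0 0 0;0 0 0 0 0 0 0;0 0 0 0 0 0 0;0 0 0 0 0 0 0' 25
python3 - <<'E'
from h import *; from fit import *
p,j,m=pickle.load(open("fit.pkl","rb")); Rg=barR(p[2],th); goal(m["half"]+.075*-Rg[:,2],Rg)
E
python3 -m pendant '-.28 -.03 .4 0 0 0 0;-.57 -.066 .82 0 0 0 0;-.57 -.066 .82 0 0 0 0;0 0 .9 0 0 0 0;0 0 .9 0 0 0 0;0 0 .9 0 0 0 0;0 0 0 0 0 0 0;0 0 0 0 0 0 0'
python3 - <<'E'
from h import *; from fit import *
p,j,m=pickle.load(open("fit.pkl","rb"))
goal(jigp(j,[.077,0,.062+.075+.06])[0],barR(j[2],0))
E
```

```text
t: 12.47
ee_pos: [0.5245, 0.2458, 0.1172]
tcp_rot: [[0.814, 0.111, 0.57], [0.09, -0.994, 0.065], [0.574, -0.001, -0.819]]
wrist_force: [0.4, -0.2, -0.7]
finger_gap: 0.595
t: 12.97
ee_pos: [0.5244, 0.247, 0.1184]
tcp_rot: [[0.812, 0.113, 0.572], [0.091, -0.994, 0.067], [0.576, -0.002, -0.818]]
wrist_force: [-6.2, -4.3, 7.3]
finger_gap: 0.319
t 12.97 total [ 0.02 -0.04 -0.07] [-0.03  0.04  0.03] n 1 per [ 0.02  -0.037 -0.073] [-0.034  0.038  0.033] F [-6.2 -4.3  7.3] gap 0.319
t: 13.63
ee_pos: [0.4821, 0.2426, 0.262]
tcp_rot: [[0.811, 0.113, 0.574], [0.09, -0.994, 0.068], [0.578, -0.004, -0.816]]
wrist_force: [-1.2, 0.0, -2.7]
finger_gap: 0.32
t 13.63 total [  2.32 -16.3   -2.17] [-7.46  6.21 20.97] n 21 per [ 0.111 -0.776 -0.103] [-0.355  0.296  0.998] F [-1.2  0.  -2.7] gap 0.32
```

```bash
python3 -m pendant '.11 -.776 0 -.355 .296 .998 0;.11 -.776 0 -.355 .296 .998 0;.11 -.776 0 -.355 .296 .998 0;.11 -.776 0 -.355 .296 .998 0;.11 -.776 0 -.355 .296 .998 0;.11 -.776 0 -.355 .296 .998 0;.11 -.776 0 -.355 .296 .998 0;.11 -.776 0 -.355 .296 .998 0;.11 -.776 0 -.355 .296 .998 0;.11 -.776 0 -.355 .296 .998 0' >/dev/null; python3 -m pendant '.11 -.776 0 -.355 .296 .998 0;.11 -.776 0 -.355 .296 .998 0;.11 -.776 0 -.355 .296 .998 0;.11 -.776 0 -.355 .296 .998 0;.11 -.776 0 -.355 .296 .998 0;.11 -.776 0 -.355 .296 .998 0;.11 -.776 0 -.355 .296 .998 0;.11 -.776 0 -.355 .296 .998 0;.11 -.776 0 -.355 .296 .998 0;.11 -.776 0 -.355 .296 .998 0' >/dev/null;python3 -m pendant '.11 -.776 0 -.35 .3 .998 0;0 0 -.5 0 0 0 0;0 0 -.5 0 0 0 0;0 0 -.5 0 0 0 0;0 0 -.5 0 0 0 0;0 0 0 0 0 0 0;0 0 0 0 0 0 0'
python3 - <<'E'
from h import *; from fit import *
p,j,m=pickle.load(open("fit.pkl","rb"))
goal(jigp(j,[.077,0,.062+.075+.007])[0],barR(j[2],0))
E
```

```text
t: 15.88
ee_pos: [0.5486, -0.2411, 0.1964]
tcp_rot: [[-0.041, 0.999, 0.002], [0.999, 0.041, 0.004], [0.003, 0.002, -1.0]]
wrist_force: [1.2, 0.7, -1.0]
finger_gap: 0.318
t 15.88 total [ 0.11 -0.18 -1.75] [-0.05  0.02  0.22] n 2 per [ 0.054 -0.091 -0.874] [-0.026  0.012  0.112] F [ 1.2  0.7 -1. ] gap 0.318
```

```bash
python3 -m pendant '.1 -.18 0 0 0 .22 0;0 0 -.5 0 0 0 0;0 0 -.5 0 0 0 0;0 0 -.4 0 0 0 0;0 0 -.35 0 0 0 0;0 0 0 0 0 0 0;0 0 0 0 0 0 0'; 
python3 - <<'E'
from h import *; from fit import *
p,j,m=pickle.load(open("fit.pkl","rb"))
goal(jigp(j,[.077,0,.062+.075])[0],barR(j[2],0))
E
(python3 -m pendant '0 0 -.05 0 0 0 0;0 0 0 0 0 0 0'; python3 -m pendant '0 0 -.05 0 0 0 0;0 0 0 0 0 0 0') | grep -E "ee_pos|force"
```

```text
t: 16.47
ee_pos: [0.5529, -0.2472, 0.1466]
tcp_rot: [[-0.057, 0.998, 0.006], [0.998, 0.057, 0.002], [0.001, 0.006, -1.0]]
wrist_force: [0.2, 0.6, -2.1]
finger_gap: 0.322
t 16.47 total [-0.04  0.02 -0.32] [-0.02  0.08 -0.  ] n 1 per [-0.035  0.022 -0.32 ] [-0.024  0.081 -0.003] F [ 0.2  0.6 -2.1] gap 0.322
ee_pos: [0.5537, -0.2475, 0.1464]
wrist_force: [-0.2, 0.1, -1.6]
ee_pos: [0.5534, -0.2474, 0.1444]
wrist_force: [0.4, 0.5, -2.1]
```

```bash
(python3 -m pendant '-.04 0 -.05 0 .05 0 0;0 0 0 0 0 0 0'; python3 -m pendant '0 0 -.05 0 0 0 0;0 0 0 0 0 0 0';python3 -m pendant '0 0 -.04 0 0 0 0;0 0 0 0 0 0 0';python3 -m pendant '0 0 -.03 0 0 0 0;0 0 0 0 0 0 0') | grep -E "ee_pos|force"
```

```text
ee_pos: [0.5517, -0.2472, 0.1424]
wrist_force: [0.3, -0.0, -2.0]
ee_pos: [0.5518, -0.2472, 0.1407]
wrist_force: [0.8, -0.1, -1.7]
ee_pos: [0.552, -0.2473, 0.1399]
wrist_force: [-0.7, 0.6, -1.3]
ee_pos: [0.5521, -0.2473, 0.1398]
wrist_force: [-3.6, 2.4, 5.7]
```

```bash
python3 -m pendant '0 0 .02 0 0 0 0;0 0 0 0 0 0 .42;0 0 0 0 0 0 .5;0 0 0 0 0 0 .55;0 0 0 0 0 0 .55;0 0 0.3 0 0 0 .55;0 0 .6 0 0 0 .55;0 0 .8 0 0 0 .55;0 0 1 0 0 0 .55;0 0 1 0 0 0 .3'
python3 -m pendant '0 1 0 0 0 0 0;-.1 1 0 0 0 0 0;-.1 1 0 0 0 0 0;0 .6 0 0 0 0 0;0 0 0 0 0 0 0;0 0 0 0 0 0 0'
python3 - <<'E'
from h import *; from fit import *
p,j,m=pickle.load(open("fit.pkl","rb"))
goal(jigp(j,[.185,0,.119+.084+.005])[0],barR(j[2],0))
t=cam("top"); s=cam("scene")
def ov(c,x0,y0,x1,y1,f,al,polys):
    im=cv2.resize(cv2.convertScaleAbs(c[0][y0:y1,x0:x1],alpha=al),None,fx=f,fy=f,interpolation=cv2.INTER_CUBIC)
    for P,col in polys: cv2.polylines(im,[np.int32((w2pix(c,P)-[x0,y0]+.5)*f).reshape(-1,1,2)],True,col,1)
    return im
pj=[(jigp(j,[[a,-.015,.076],[b,-.015,.076],[b,.015,.076],[a,.015,.076]]),col) for a,b,col in((-.093,-.0465,(0,255,0)),(-.0425,.0505,(0,0,255)),(.0532,.0997,(255,0,0)))]
tr=[(jigp(j,[[.183,-.02,.119],[.183,.02,.119]]),(0,255,255)),(jigp(j,[[.17,0,.119],[.2,0,.119]]),(0,255,255))]
T=ov(t,345,200,510,260,4.8,2.4,pj+tr)[:,:800]; S=ov(s,50,190,230,300,2.8,2.5,pj+tr)
o=np.zeros((600,800,3),np.uint8); o[:288,:T.shape[1]]=T; o[290:290+S.shape[0],:S.shape[1]]=S
cv2.imwrite("pics/a3.png",o)
E
```

```text
t: 18.3
ee_pos: [0.5515, -0.247, 0.2517]
tcp_rot: [[-0.057, 0.998, 0.002], [0.998, 0.057, 0.002], [0.002, 0.002, -1.0]]
wrist_force: [-0.3, -1.0, 0.2]
finger_gap: 0.514
t: 18.8
ee_pos: [0.5461, -0.1386, 0.2513]
tcp_rot: [[-0.059, 0.998, 0.004], [0.998, 0.059, 0.001], [0.0, 0.004, -1.0]]
wrist_force: [-0.2, -0.7, 0.0]
finger_gap: 0.095
t 18.8 total [-0.01 -0.   -1.44] [-0.01  0.06 -0.03] n 2 per [-0.007 -0.001 -0.722] [-0.004  0.029 -0.014] F [-0.2 -0.7  0. ] gap 0.095
```

View pics/a3.png

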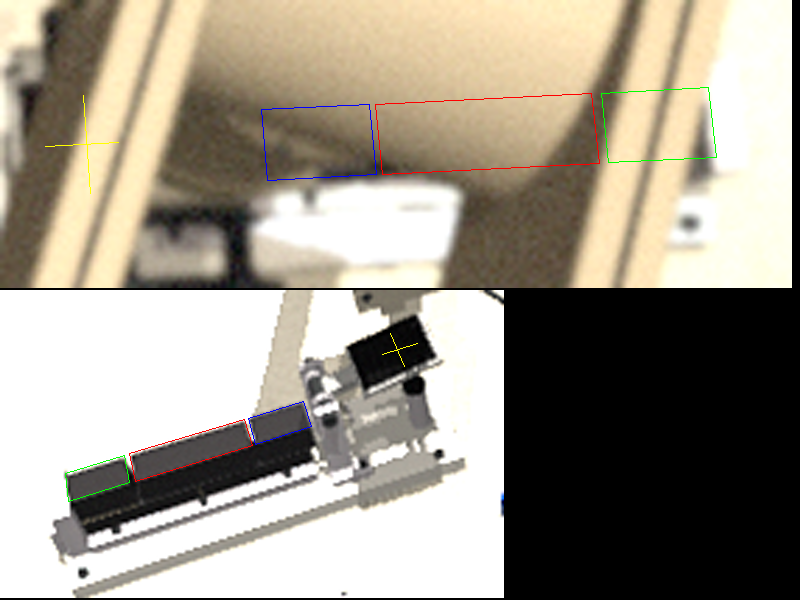

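Both bars lie straight in their places with gaps of about 3–4 mm, and the tread cross is centred. I press the tread.

```bash
(python3 -m pendant '0 0 -.7 0 0 0 0;0 0 -.6 0 0 0 0;0 0 -.15 0 0 0 0;0 0 -.15 0 0 0 0;0 0 -.15 0 0 0 0;0 0 -.15 0 0 0 0'; python3 -m pendant '0 0 -.12 0 0 0 0;0 0 -.12 0 0 0 0;0 0 -.12 0 0 0 0;0 0 -.12 0 0 0 0;0 0 -.12 0 0 0 0;0 0 -.12 0 0 0 0;0 0 0 0 0 0 0';python3 -m pendant '0 0 -.05 0 0 0 0;0 0 0 0 0 0 0')|grep -E "ee_pos|force"
```

```text
ee_pos: [0.5464, -0.1398, 0.1948]
wrist_force: [-3.1, 3.7, 5.5]
ee_pos: [0.5467, -0.1391, 0.1749]
wrist_force: [-8.3, 8.0, 16.2]
ee_pos: [0.5468, -0.1391, 0.1746]
wrist_force: [-13.5, 9.1, 25.9]
```

```bash
(python3 -m pendant '0 0 -.05 0 0 0 0;0 0 0 0 0 0 0;0 0 0 0 0 0 0';python3 -m pendant '0 0 -.03 0 0 0 0;0 0 0 0 0 0 0;0 0 0 0 0 0 0')|grep -E "ee_pos|force"
python3 - <<'E'
from h import *
s=cam("scene"); cv2.imwrite("pics/press.png",cv2.resize(cv2.convertScaleAbs(s[0][190:300,50:230],alpha=2.5),None,fx=4,fy=4,interpolation=cv2.INTER_CUBIC))
E
```

```text
ee_pos: [0.5469, -0.1391, 0.1743]
wrist_force: [-17.9, 10.7, 35.5]
ee_pos: [0.5469, -0.1392, 0.1741]
wrist_force: [-20.4, 10.9, 40.1]
```

View pics/press.png

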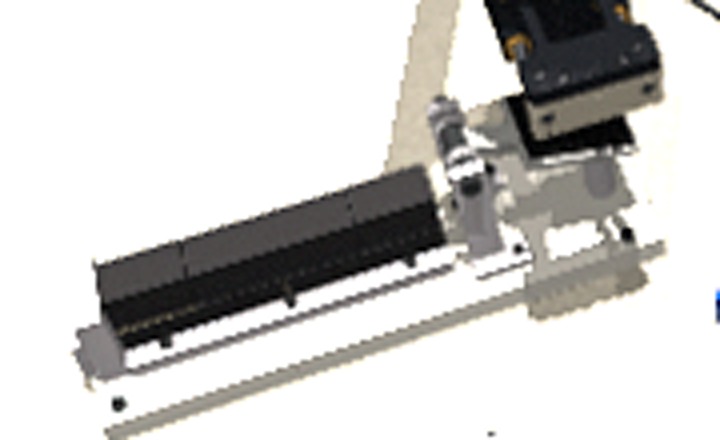

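The tread is at its hard stop: the force rises to 40 N with no further travel. Both joints at (185,255) and (352,205) are closed. I ease off and clear away.

```bash
python3 -m pendant '0 0 .2 0 0 0 0;0 0 .3 0 0 0 0;0 0 .3 0 0 0 0;0 0 .3 0 0 0 0;0 0 .4 0 0 0 0;0 0 .6 0 0 0 0;0 0 1 0 0 0 0;0 0 1 0 0 0 0;0 0 1 0 0 0 0'; python3 -m pendant '-.5 .8 .3 0 0 0 0;-.5 1 0 0 0 0 0;-.5 1 0 0 0 0 0;-.5 1 0 0 0 0 0;-.5 1 0 0 0 0 0;-.5 1 0 0 0 0 0;0 0 0 0 0 0 0;0 0 0 0 0 0 0;0 0 0 0 0 0 0'
python3 - <<'E'
from h import *; from fit import *
p,j,m=pickle.load(open("fit.pkl","rb")); t=cam("top"); s=cam("scene")
def ov(c,x0,y0,x1,y1,f,al,polys):
    im=cv2.resize(cv2.convertScaleAbs(c[0][y0:y1,x0:x1],alpha=al),None,fx=f,fy=f,interpolation=cv2.INTER_CUBIC)
    for P,col in polys: cv2.polylines(im,[np.int32((w2pix(c,P)-[x0,y0]+.5)*f).reshape(-1,1,2)],True,col,1)
    return im
pj=[(jigp(j,[[a,-.015,.076],[b,-.015,.076],[b,.015,.076],[a,.015,.076]]),(0,0,255)) for a,b in((-.0465,.0465),(.0465,.093))]
T=ov(t,345,200,510,260,4.8,2.4,pj)[:,:800]; S=ov(s,50,190,230,300,2.8,2.5,pj)
o=np.zeros((600,800,3),np.uint8); o[:288,:T.shape[1]]=T; o[290:290+S.shape[0],:S.shape[1]]=S
cv2.imwrite("pics/end.png",o)
E
```

```text
t: 21.45
ee_pos: [0.5456, -0.1392, 0.3225]
tcp_rot: [[-0.057, 0.998, 0.002], [0.998, 0.057, 0.002], [0.002, 0.003, -1.0]]
wrist_force: [0.1, -0.6, -0.2]
finger_gap: 0.002
t: 22.2
ee_pos: [0.4561, 0.0345, 0.3305]
tcp_rot: [[-0.057, 0.998, 0.004], [0.998, 0.057, 0.001], [0.001, 0.004, -1.0]]
wrist_force: [-0.2, 0.8, 0.9]
finger_gap: 0.008
```

The picture limit is reached, so I check numerically that the lever is back by comparing the tread area with the first images.

```bash
python3 - <<'E'
from h import *; from fit import *
p,j,m=pickle.load(open("fit.pkl","rb")); a,b=pickle.load(open("c0.pkl","rb")); s=cam("scene"); t=cam("top")
def tread(c):
    g=cv2.cvtColor(c[0],6); q=w2pix(c,jigp(j,[[.183,0,.119]]))[0].astype(int); w=g[q[1]-22:q[1]+22,q[0]-22:q[0]+22]<22
    n,_,st,ce=cv2.connectedComponentsWithStats(w.astype(np.uint8)); k=1+st[1:,4].argmax(); return st[k].tolist(),ce[k].round(1)
for c in(a,s,b,t): print(tread(c))
# dark gap at the end face: profile along the course top in the scene image
g=cv2.GaussianBlur(cv2.cvtColor(s[0],6),(3,3),0); xs=np.arange(.080,.106,.002)
for y in(-.008,0,.008): print([int(g[int(round(v)),int(round(u))]) for u,v in w2pix(s,jigp(j,[[x,y,.076] for x in xs]))])
E
```

```text
([5, 11, 31, 26, 436], array([20.1, 23.7]))
([5, 11, 31, 26, 437], array([20.1, 23.7]))
([10, 11, 30, 25, 676], array([24.2, 22.8]))
([10, 11, 30, 25, 667], array([24.2, 22.9]))
[30, 30, 30, 30, 29, 39, 73, 112, 115, 132, 92, 63, 51]
[29, 29, 30, 29, 28, 32, 57, 119, 144, 142, 142, 116, 87]
[27, 28, 29, 27, 28, 28, 57, 101, 137, 146, 128, 91, 91]
```

The lever is back at its rest position, and the half's end is at x≈0.092–0.093 m. I hand in.

```bash
python3 -c "from rig import finish_job; print(finish_job())"
```

```text
the job is handed in; nothing more can be done
None
```

The second course is finished and handed in at about 22 s. I laid the whole bar, then the half bar, and pressed the clamp tread to its stop.

**Laying:** I set each bar down until I felt light contact (about 6 N) before letting go. The camera overlays then put the whole bar about 4 mm and the half bar about 7 mm towards the lever, both within the allowed ranges. The press was meant to close the remaining gaps.

**Pressing:** The tread reached a hard stop, with the force rising to about 40 N vertically at the wrist and no further travel. The picture taken during the press shows both joints closed.

**Last checks:**
- The tread outline matches the first images to 0.1 pixel, so the lever is back up.
- The end of the half bar reads about x = 92–93 mm in the jig (ideal 93 mm).
- The arm is clear of everything, at about 0.33 m height.

The final close-up could not be viewed because I had used all 12 pictures, so the end state was checked only numerically. That left the whole bar's final position, the slim bar, the rim and the hex key without a separate last check, though nothing was seen to touch the last three. One earlier view of the laid whole bar was blocked by the arm, so I repeated it from elsewhere.

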